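# Start and close the stain jar's screw cap

### The job

The screw cap has only been set down loosely on the amber stain jar, not in its thread. Without lifting it off, turn it backward (counter-clockwise from above) under light downward pressure until you feel it drop into the thread start, then screw it forward (clockwise) until it is fully home, and let go. Use a gentle hand: do not press hard or overtighten, do not twist the jar round in its holder, and leave the things around it where they are.

Things in the scene. Friction and masses are not known exactly. Their poses are not given: they have to be found in the camera images.
- cap_center (a point): Black ribbed plastic screw cap, 62 mm across, 28 mm high, 40 g: the point on its axis half-way up, z up. Three lugs inside. It starts level on top of the jar's thread ridges, this point 1.1 mm above the rim; 10.6 mm below the rim when home. It has 1 mm of sideways play and stays put when let go. Turned clockwise before it has dropped, its lugs jam against blunt ends.
- jar_rim (a point): Centre of the jar's sealing rim, under the cap, 100 mm above the counter, z up. The thread starts are hidden: 0.3 to 1.45 rad of counter-clockwise turn away. There, over some 0.2 rad, the cap can drop 8 mm if pushed down, until a wall stops further turning back. From there clockwise draws it down 5 mm per rad, home after 1.0 to 1.4 rad, where turning goes stiff.
- jar: Amber glass stain jar, straight sides 54 mm across (narrower than the cap), with a paper band; its origin is the centre of its foot, 10 mm above the counter. Held upright in the holder; it cannot lift or tip, but it slips round in the grip of the holder when the cap is turned with more than about 0.55 N m. Snug is 0.2 to 0.35 N m.
- holder: Dark steel bench holder fixed to the counter: plate 120 x 120 x 8 mm with a round collar 72 mm across up to 32 mm high; origin under its centre, x and y along the plate's edges. The jar's axes are parallel to the holder's as long as it has not been twisted.
- slidebox: White plastic slide box, 85 x 40 x 35 mm high, loose; origin centre of its underside. Bystander.
- slides: Open steel tray with glass slides, 90 x 90 x 18 mm high, loose; origin centre of its underside. Bystander.
- stain: Small amber bottle with a white cap, 42 mm across, 70 mm high, loose; origin centre of its underside. Bystander.
Things that resemble listed ones, but are neither listed nor needed, are in the scene too. Of the things shaped like the part that bears cap_center, the black one is meant.

How it is judged:
By the outcome, as a careful person would: the job done as asked, in the order asked, and still so for the second after the job is handed in, with the robot touching nothing.
It also fails if it takes over 58 s, if anything falls off the work surface, if the arm or the gripper's body presses on something with over 40 N, if the wrist force passes 120 N, or if a joint passes its speed limit or range.

### The arm

A 6-joint arm with a two-finger parallel gripper is mounted at the origin on the work surface. World frame = base frame: x ahead of the robot, y to its left, z up, the work surface at z = 0. Lengths are in mm, angles in rad, forces in N, time in s.
With the tool pointing down it reaches from about 275 to 725 mm from the base axis. Payload 5.6 kg.
Tool frame: the origin (TCP) lies on the centre line of the jaws, within the pads' length; the fingertips stand manip.tcp_to_tips ahead of it and the grasp point (between the pads) lies 5 mm behind it (manip.tcp_to_tips is the distance from the TCP to the fingertips, in mm); z points along the fingers, y is the line along which they close (so a half turn about z gives the same grasp; the last joint's range is limited). The gripper opens to 85 mm and grips with 20 to 120 N. Pads are 22 mm wide; open, the fingers measure 114 mm over their backs; the gripper's body (76 mm by 85 mm) begins 54 mm behind the grasp point. The pads swing forward as they close: fully open they stand 13 mm farther back than shut.
Start: joints at [1.597, 0.255, 0.108, 0, -1.424, -0.285], TCP at [140.729, 531.684, 245.283] pointing down, gripper open.
Joint ranges: [-2.95, 2.95], [-1.21, 1.97], [-1.09, 1.5], [-2.87, 1.71], [-2.94, -0.07], [-3.05, 3.05]. Speed limits (rad/s): [2.57, 2.57, 3.14, 3.14, 3.14, 3.14].

### API

Orientations are given as [roll, pitch, yaw] about the fixed x, y, z axes, in that order (R = Rz(yaw) Ry(pitch) Rx(roll)).
In Python, from station import monitor, eyes, manip gives the robot as it stands. The module is installed in compiled form; this text tells all that it offers.
- The arm moves only by the tool carry_out, never from a script. Its argument "increments" is a list of rows, each a list of 3 entries, a list of its own where there are three numbers: the opening, from -1 (shut) to 1 (fully open), so that 0 is half open, then the shift along the tool's x, y, z in cm, then the turn about the tool's z in degrees. A call has exactly 5 rows; each row shifts and turns the commanded pose from where the row before left it, along the tool's axes as they then stand; what a row does not reach is not made up. A row lasts 1/12 s, in which the tool goes at most 41.7 mm and 7.16 degrees, less where a joint would pass 70% of its speed; a pose out of reach is approached as far as the arm can. A call with a gripper value outside its range is refused whole. The fingers move at their own pace and stop on an object; "grip_force" is the grip in N (left out, the last holds). Time passes only in rows, so rows that do not move let the fingers close, or fill a call up. It gives the time, the measured TCP pose, the force, the opening and the grip force at its end, in the units of the state.
- monitor.get_state(): the state, without advancing time (a new reading comes with each control period).
- eyes.camera(name): name is "scene" or "top"; returns (picture, depth): 400x640x3 uint8, red, green, blue; 400x640 float32, mm along the optical axis (not along the pixel's ray), 0 where there is no reading.
- eyes.get_calibration(name): a dict with "mtx" (3x3 intrinsics, pixels), "extrinsics" (4x4, takes a point from world to camera coordinates). Camera axes: x right, y up, looking along -z (the intrinsics and any distortion apply to the point x, -y, -z); pixel columns grow to the right and rows downward; lengths in mm; the calibration is good to about 2 mm. A picture is of the moment at which its call begins. get_calibration takes no time and is no camera call.
- manip.hand_in(): hands the job in; it is judged then, once.
The state is a dict: "t": time; "joints": joint angles; "qd": joint speeds; "effort": joint torques, N m; "tcp_pos": TCP position; "tcp_rot": TCP orientation; "force": force on the tool from outside, world axes, zero at the start; "wrist_torque": the same for the moment, N m; "finger_gap": finger opening in mm; "gripper_force": force on a finger pad.
Only numpy, scipy, OpenCV 4.12 (cv2) and the standard library are available. Lean on these libraries where they do the work, as an engineer would, in place of code of your own. Each camera call takes 0.05 s, during which the arm holds its last target. There are 200 camera calls.

## Working session

There is one attempt and no reset: what is moved stays moved. The work goes in short steps, Python scripts to look and compute and a tool call to move; the robot and the scene stay as the last step left them, time stands still between calls to the robot, and variables do not carry over. Pictures are saved under pics/ and viewed, at most 10 in all, crops included, and the job is handed in when it is done.

Besides the shell and the picture viewer there is one more tool, called as name(argument=value, ...), one argument or row to a line, values as JSON. carry_out: Moves the arm, as the interface text tells. Its arguments: {"type":"object","properties":{"increments":{"type":"array","items":{"type":"array"}},"grip_force":{"type":"number"}},"required":["increments"]}

```bash
mkdir -p pics; cat > h.py <<'E'
import numpy as np, cv2
from station import monitor, eyes, manip
def grab(n,f=None):
    p,d=eyes.camera(n)
    if f: cv2.imwrite('pics/'+f,cv2.cvtColor(p,cv2.COLOR_RGB2BGR))
    return p,d
def cast(n,u,v,z):
    c=eyes.get_calibration(n);K=np.array(c['mtx']);E=np.array(c['extrinsics'])
    r=np.linalg.solve(K,[u,v,1.]);r=np.array([r[0],-r[1],-r[2]])
    R=E[:3,:3];o=-R.T@E[:3,3];d=R.T@r
    return o+d*(z-o[2])/d[2]
def pts(n,d):
    c=eyes.get_calibration(n);K=np.array(c['mtx']);E=np.array(c['extrinsics'])
    v,u=np.mgrid[:400,:640];x=(u-K[0,2])/K[0,0]*d;y=(v-K[1,2])/K[1,1]*d
    P=np.stack([x,-y,-d],-1)-E[:3,3]
    return P@E[:3,:3]
E
python3 - <<'E'
from h import *
for n in('top','scene'):
    grab(n,n+'1.png'); c=eyes.get_calibration(n); print(n,{k:np.round(v,3).tolist() if k in('mtx','extrinsics') else v for k,v in c.items()})
print(manip.tcp_to_tips, monitor.get_state())
E
```

```text
top {'mtx': [[381.762, 0.0, 328.629], [0.0, 381.762, 196.809], [0.0, 0.0, 1.0]], 'extrinsics': [[0.006, -1.0, -0.003, 45.812], [0.993, 0.006, 0.12, -541.18], [-0.12, -0.004, 0.993, -787.294], [0.0, 0.0, 0.0, 1.0]]}
scene {'mtx': [[436.721, 0.0, 322.057], [0.0, 436.721, 193.967], [0.0, 0.0, 1.0]], 'extrinsics': [[-0.628, 0.778, 0.01, 283.582], [-0.67, -0.547, 0.502, 360.309], [0.396, 0.309, 0.865, -1021.288], [0.0, 0.0, 0.0, 1.0]]}
14.0 {'t': 0.1, 'joints': array([ 1.59664180e+00,  2.55686846e-01,  1.07128214e-01, -3.84257984e-04,
       -1.42384477e+00, -2.84574705e-01]), 'qd': array([-6.11568636e-04, -2.58912048e-05,  1.24795125e-03,  8.47632534e-04,
        1.16843509e-04,  1.05663421e-03]), 'effort': array([-3.22935935e-03, -3.87606919e+01,  2.38474578e+01,  5.37817374e+00,
       -3.81104051e-03,  4.89530017e-07]), 'tcp_pos': array([140.58398878, 531.31789722, 244.49021645]), 'tcp_rot': array([ 3.13994351e+00, -8.64470849e-05, -2.58785731e-01]), 'force': array([-0.33331136,  1.08359285,  0.09375882]), 'wrist_torque': array([ 0.00054855, -0.00713215, -0.05191001]), 'gripper_force': 0.0, 'finger_gap': 85.79404105891491}
```

View pics/top1.png

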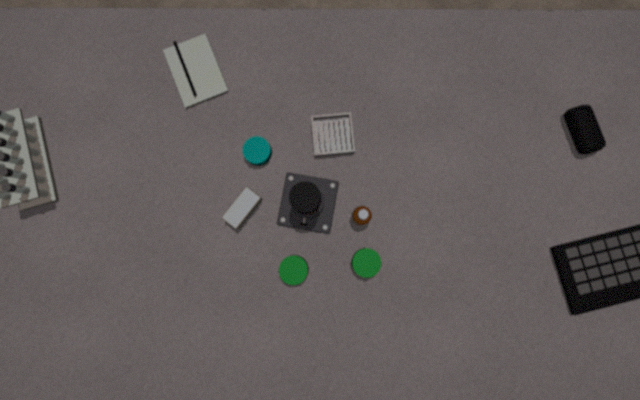

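View pics/scene1.png

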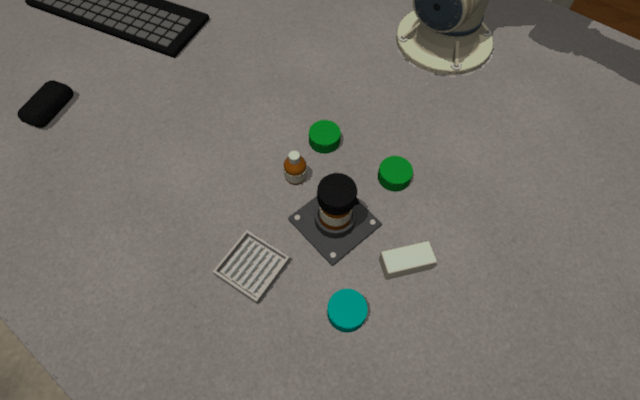

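Top view: the only black cap sits on the jar in the holder at top (305,197) / scene (337,190). Lookalikes are the green caps at (293,270) and (367,263) and the teal cap at (257,151). Nearby are the slide box (242,208), the stain bottle (362,215) and the slide tray (333,134). I choose the black cap, check it in a crop and measure it.

```bash
python3 - <<'E'
from h import *
out=[]
for n,box in(('top',(265,160,100,100)),('scene',(285,160,100,110))):
    p,d=grab(n); P=pts(n,d); x,y,w,h=box
    out.append(cv2.resize(cv2.cvtColor(p[y:y+h,x:x+w],cv2.COLOR_RGB2BGR),(390,400),interpolation=cv2.INTER_NEAREST))
    m=(P[...,2]>108)&(P[...,2]<122)&(d>0); m[:y]=0;m[y+h:]=0;m[:,:x]=0;m[:,x+w:]=0
    Q=P[m]; print(n,m.sum(),Q.mean(0),Q.min(0),Q.max(0),'medz',np.median(Q[:,2]))
    v,u=np.nonzero(m);(c,r)=cv2.minEnclosingCircle(np.stack([u,v],1).astype(np.float32))
    print('circ',c,r,cast(n,*c,115.1), 'centroid',cast(n,u.mean(),v.mean(),115.1))
    # neighbours
    hgt=(P[...,2]>12)&(d>0)&(np.hypot(P[...,0]-Q.mean(0)[0],P[...,1]-Q.mean(0)[1])<220)
    k,l,s,ce=cv2.connectedComponentsWithStats(hgt.astype(np.uint8))
    for i in range(1,k):
        if s[i,4]>60: R=P[l==i]; print('  obj',ce[i].round(),R.min(0).round(),R.max(0).round())
    if n=='top':
        # holder plate
        g=(P[...,2]>4)&(P[...,2]<12)&(np.abs(P[...,0]-Q.mean(0)[0])<95)&(np.abs(P[...,1]-Q.mean(0)[1])<95)&(p.max(2)<85)
        k,l,s,ce=cv2.connectedComponentsWithStats(g.astype(np.uint8)); i=1+np.argmax(s[1:,4])
        W=P[l==i][:,:2].astype(np.float32); print('plate',cv2.minAreaRect(W))
cv2.imwrite('pics/crop.png',np.hstack(out))
E
```

```text
top 808 [531.37026148  95.34210077 115.19909139] [501.30148792  65.18689966 109.28914136] [561.80155093 125.36127225 119.44516675] medz 115.20309901364479
circ (304.37054443359375, 196.4419708251953) 16.032215118408203 [531.39107225  95.4496938  115.1       ] centroid [531.34374594  95.34960164 115.1       ]
  obj [332. 133.] [637.  -7.  12.] [733.  90.  22.]
  obj [256. 150.] [615. 179.  12.] [676. 240.  33.]
  obj [306. 200.] [481.  61.  12.] [562. 130. 119.]
  obj [241. 207.] [474. 197.  13.] [561. 276.  39.]
  obj [361. 215.] [481. -41.  15.] [524.   0.  72.]
  obj [366. 262.] [371. -61.  14.] [432.  -1.  32.]
  obj [293. 269.] [356.  94.  13.] [417. 153.  33.]
plate ((532.0968017578125, 95.86920166015625), (119.81629180908203, 119.97300720214844), 80.28746795654297)
scene 1167 [536.79182665  97.8116933  116.30736894] [502.51473359  65.95073229 108.00678808] [565.95952117 127.32527993 119.91251436] medz 116.63216049058221
circ (337.2610168457031, 190.65992736816406) 20.07549476623535 [536.68255424  97.82586522 115.1       ] centroid [536.34779684  97.52342023 115.1       ]
  obj [325. 134.] [374. -62.  12.] [437.   0.  33.]
  obj [295. 167.] [486. -40.  12.] [526.   1.  74.]
  obj [395. 171.] [357.  94.  12.] [421. 156.  33.]
  obj [336. 205.] [485.  51.  12.] [571. 132. 120.]
  obj [251. 265.] [640.  -8.  12.] [737.  91.  23.]
  obj [237. 255.] [657.   8.  12.] [726.  17.  21.]
  obj [408. 259.] [477. 198.  12.] [566. 278.  40.]
  obj [243. 259.] [656.  20.  12.] [725.  29.  22.]
  obj [249. 262.] [654.  31.  12.] [724.  41.  21.]
  obj [254. 267.] [654.  44.  12.] [723.  53.  21.]
  obj [260. 270.] [652.  55.  12.] [722.  65.  21.]
  obj [266. 274.] [652.  68.  12.] [721.  77.  22.]
  obj [347. 309.] [618. 179.  12.] [680. 241.  34.]
```

View pics/crop.png

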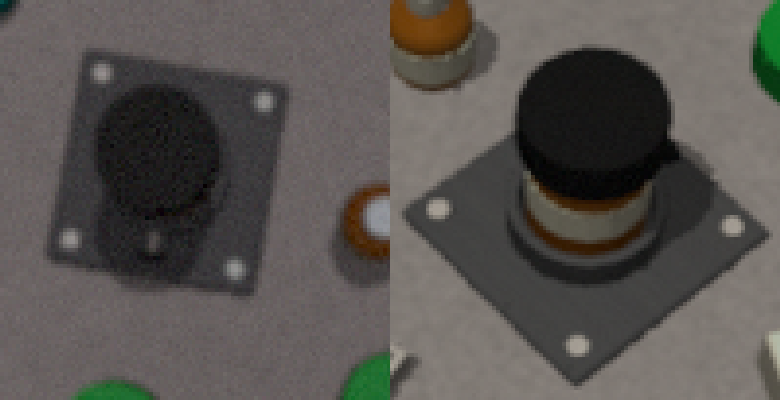

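The close crop confirms that the black ribbed cap sits on the amber jar with the paper band. Its centre is about (533, 96) with its top at z ≈ 115, as expected. I move above it, then turn so that joint 6 is near the middle of its range.

carry_out(
  increments=[
    [1, [3.27, 2.14, 0], 0],
    [1, [3.27, 2.14, 0], 0],
    [1, [3.27, 2.14, 0], 0],
    [1, [3.27, 2.14, 0], 0],
    [1, [3.27, 2.14, 0], 0],
  ],
  grip_force=25,
)

```text
t: 0.62
tcp_pos: [272.1, 384.8, 245.2]
tcp_rot: [3.142, 0.0, -0.258]
force: [0.7, 0.4, -0.3]
finger_gap: 85.2
gripper_force: 0.0
```

carry_out(
  increments=[
    [1, [3.27, 2.14, 0], 0],
    [1, [3.27, 2.14, 0], 0],
    [1, [3.27, 2.14, 0], 0],
    [1, [3.27, 2.14, 0], 0],
    [1, [3.27, 2.14, 0], 0],
  ],
)

```text
t: 1.03
tcp_pos: [402.9, 239.4, 245.4]
tcp_rot: [-3.141, -0.0, -0.258]
force: [0.2, 1.1, -0.3]
finger_gap: 85.8
gripper_force: 0.0
```

carry_out(
  increments=[
    [1, [3.27, 2.14, 0], 0],
    [1, [3.27, 2.14, 0], 0],
    [1, [3.27, 2.14, 0], 0],
    [1, [3.27, 2.14, 0], 0],
    [1, [3.27, 2.14, 0], 0],
  ],
)

```text
t: 1.45
tcp_pos: [533.7, 94.1, 245.2]
tcp_rot: [-3.141, 0.0, -0.259]
force: [0.4, 1.0, 0.2]
finger_gap: 85.7
gripper_force: 0.0
```

carry_out(
  increments=[
    [1, [0, 0, 0], 6.5],
    [1, [0, 0, 0], 6.5],
    [1, [0, 0, 0], 6.5],
    [1, [0, 0, 0], 6.5],
    [1, [0, 0, 0], 6.5],
  ],
)

```text
t: 1.87
tcp_pos: [532.7, 95.6, 245.0]
tcp_rot: [3.141, 0.0, -0.832]
force: [-0.8, -0.7, -0.9]
finger_gap: 85.9
gripper_force: 0.0
```

carry_out(
  increments=[
    [1, [0, 0, 0], 6.5],
    [1, [0, 0, 0], 6.5],
    [1, [0, 0, 0], 6.5],
    [1, [0, 0, 0], 6.5],
    [1, [0, 0, 0], 6.5],
  ],
)

```text
t: 2.28
tcp_pos: [532.6, 95.8, 245.0]
tcp_rot: [3.141, -0.0, -1.399]
force: [-0.1, 0.0, -0.4]
finger_gap: 85.4
gripper_force: 0.0
```

```bash
cat > go.py <<'E'
from h import *
import sys
s=monitor.get_state(); np.set_printoptions(precision=3,suppress=True)
print('t',s['t'],'q',s['joints'],'tcp',s['tcp_pos'],s['tcp_rot'],'F',s['force'],'T',s['wrist_torque'],'gap',s['finger_gap'],s['gripper_force'])
if len(sys.argv)>3:
    d=np.array([float(a) for a in sys.argv[1:4]])-s['tcp_pos'];y=s['tcp_rot'][2];c,n=np.cos(y),np.sin(y)
    print('shift cm',np.array([d[0]*c+d[1]*n,d[0]*n-d[1]*c,-d[2]])/10)
E
python3 go.py 533 96 96
```

```text
t 2.2833 q [ 0.467  0.238  0.085 -0.    -1.418 -0.295] tcp [532.564  95.834 245.005] [ 3.141 -0.    -1.399] F [-0.091  0.005 -0.423] T [-0.03   0.008 -0.012] gap 85.44086653750122 0.0
shift cm [-0.009 -0.046 14.901]
```

carry_out(
  increments=[
    [1, [0, -0.03, 3], 0],
    [1, [0, 0, 3], 0],
    [1, [0, 0, 3], 0],
    [1, [0, 0, 3], 0],
    [1, [0, 0, 3.1], 0],
  ],
  grip_force=20,
)

```text
t: 2.7
tcp_pos: [532.9, 95.8, 93.1]
tcp_rot: [-3.141, 0.0, -1.393]
force: [1.0, -0.2, 0.2]
finger_gap: 85.7
gripper_force: 0.0
```

carry_out(
  increments=[
    [0.8, [0, 0, 0], 0],
    [0.7, [0, 0, 0], 0],
    [0.65, [0, 0, 0], 0],
    [0.6, [0, 0, 0], 0],
    [0.56, [0, 0, 0], 0],
  ],
)

```text
t: 3.12
tcp_pos: [534.3, 96.4, 96.4]
tcp_rot: [-3.138, 0.001, -1.393]
force: [0.0, 0.0, -0.9]
finger_gap: 66.4
gripper_force: 0.0
```

carry_out(
  increments=[
    [0.54, [0, 0, 0], 0],
    [0.52, [0, 0, 0], 0],
    [0.5, [0, 0, 0], 0],
    [0.49, [0, 0, 0], 0],
    [0.48, [0, 0, 0], 0],
  ],
)

```text
t: 3.53
tcp_pos: [533.1, 95.9, 94.4]
tcp_rot: [-3.141, 0.0, -1.393]
force: [0.3, 0.0, 1.0]
finger_gap: 63.4
gripper_force: 0.0
```

```bash
python3 - <<'E'
from h import *
p,_=eyes.camera('scene'); q,_=eyes.camera('top')
a=cv2.resize(p[130:280,260:420],(400,375));b=cv2.resize(q[130:260,240:380],(400,375))
cv2.imwrite('pics/g1.png',cv2.cvtColor(np.hstack([a,b]),cv2.COLOR_RGB2BGR))
E
python3 go.py
```

```text
t 3.6333 q [ 0.467  0.334 -0.182  0.    -1.055 -0.29 ] tcp [533.032  95.871  94.279] [ 3.142 -0.    -1.393] F [ 0.57  -0.443 -0.592] T [ 0.043 -0.057  0.033] gap 63.27879427124006 0.0
```

View pics/g1.png

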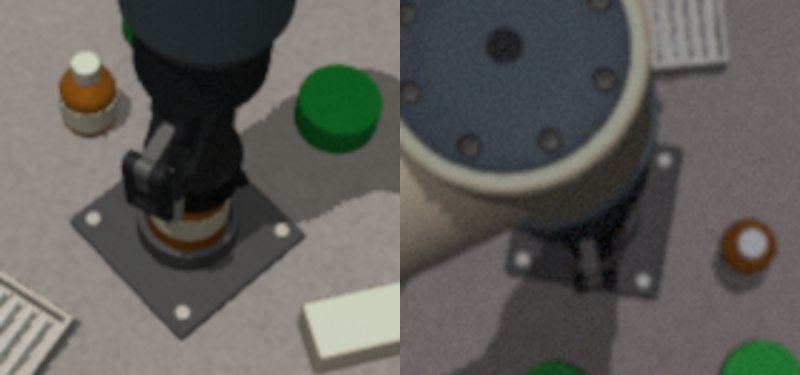

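The fingers straddle the cap (scene crop around (200,180)) with a 63.3 mm gap and no contact force, so the cap is centred to under 1 mm along the closing line. Closing gently.

carry_out(
  increments=[
    [0.47, [0, 0, 0], 0],
    [0.46, [0, 0, 0], 0],
    [0.45, [0, 0, 0], 0],
    [0.43, [0, 0, 0], 0],
    [0.4, [0, 0, 0], 0],
  ],
)

```text
t: 4.05
tcp_pos: [533.2, 95.9, 94.5]
tcp_rot: [-3.141, -0.0, -1.393]
force: [-1.0, 0.2, 2.2]
finger_gap: 62.0
gripper_force: 21.5
```

carry_out(
  increments=[
    [0.35, [0, 0, 0], 0],
    [0.35, [0, 0, 0], 0],
    [0.35, [0, 0, 0], 0],
    [0.35, [0, 0, 0], 0],
    [0.35, [0, 0, 0], 0],
  ],
)

```text
t: 4.47
tcp_pos: [533.2, 95.9, 94.5]
tcp_rot: [-3.141, -0.0, -1.393]
force: [-0.6, 0.3, 2.5]
finger_gap: 62.2
gripper_force: 21.5
```

```bash
python3 go.py
```

```text
t 4.4667 q [ 0.467  0.333 -0.182  0.    -1.055 -0.29 ] tcp [533.176  95.944  94.465] [-3.141 -0.    -1.393] F [-0.584  0.283  2.475] T [-0.019  0.184 -0.011] gap 62.22541486668168 21.54394421959296
```

carry_out(
  increments=[
    [0.35, [0, 0, 0.03], 0],
    [0.35, [0, 0, 0], 0],
    [0.35, [0, 0, 0], 0],
    [0.35, [0, 0, 0], -1.5],
    [0.35, [0, 0, 0], -1.5],
  ],
)

```text
t: 4.88
tcp_pos: [533.4, 96.0, 94.4]
tcp_rot: [-3.141, -0.0, -1.34]
force: [-0.0, 0.0, 4.5]
finger_gap: 61.9
gripper_force: 21.7
```

```bash
python3 go.py
```

```text
t 4.8833 q [ 0.467  0.334 -0.182  0.    -1.054 -0.236] tcp [533.403  95.962  94.442] [-3.141 -0.    -1.34 ] F [-0.018  0.018  4.455] T [-0.027  0.09  -0.087] gap 61.90029386940307 21.72632091678679
```

carry_out(
  increments=[
    [0.35, [0, 0, 0.03], -2],
    [0.35, [0, 0, 0], -2],
    [0.35, [0, 0, 0], -2],
    [0.35, [0, 0, 0], -2],
    [0.35, [0, 0, 0], 0],
  ],
)

```text
t: 5.3
tcp_pos: [533.7, 96.0, 94.4]
tcp_rot: [-3.14, -0.0, -1.199]
force: [-0.4, -0.5, 3.9]
finger_gap: 61.6
gripper_force: 21.8
```

```bash
python3 go.py
```

```text
t 5.3 q [ 0.467  0.334 -0.182  0.001 -1.053 -0.096] tcp [533.736  96.019  94.397] [-3.14  -0.    -1.199] F [-0.39  -0.496  3.914] T [-0.029  0.064  0.082] gap 61.595826458570784 21.75729394191876
```

carry_out(
  increments=[
    [0.35, [0, 0, 0.05], -2],
    [0.35, [0, 0, 0], -2],
    [0.35, [0, 0, 0], -2],
    [0.35, [0, 0, 0], -2],
    [0.35, [0, 0, 0], 0],
  ],
)

```text
t: 5.72
tcp_pos: [534.1, 96.1, 94.4]
tcp_rot: [-3.139, -0.001, -1.059]
force: [0.1, 0.8, 5.9]
finger_gap: 61.3
gripper_force: 21.9
```

```bash
python3 go.py
```

```text
t 5.7167 q [ 0.467  0.334 -0.182  0.001 -1.052  0.044] tcp [534.128  96.096  94.397] [-3.139 -0.001 -1.059] F [0.057 0.836 5.854] T [-0.067  0.145  0.08 ] gap 61.28553037630966 21.904460722580552
```

carry_out(
  increments=[
    [0.35, [0, 0, 0], -2],
    [0.35, [0, 0, 0], -2],
    [0.35, [0, 0, 0], -2],
    [0.35, [0, 0, 0], -2],
    [0.35, [0, 0, 0], 0],
  ],
)

```text
t: 6.13
tcp_pos: [534.2, 96.1, 94.4]
tcp_rot: [-3.139, -0.001, -0.92]
force: [0.5, -0.5, 7.0]
finger_gap: 61.7
gripper_force: 21.9
```

```bash
python3 go.py
```

```text
t 6.1333 q [ 0.467  0.334 -0.182  0.001 -1.052  0.184] tcp [534.167  96.086  94.386] [-3.139 -0.001 -0.92 ] F [ 0.487 -0.523  6.975] T [0.008 0.056 0.105] gap 61.67983619546729 21.8991279322654
```

carry_out(
  increments=[
    [0.35, [0, 0, 0], -2],
    [0.35, [0, 0, 0], -2],
    [0.35, [0, 0, 0], -2],
    [0.35, [0, 0, 0], -2],
    [0.35, [0, 0, 0], 0],
  ],
)

```text
t: 6.55
tcp_pos: [534.2, 96.1, 94.4]
tcp_rot: [-3.139, -0.002, -0.78]
force: [-0.5, 1.3, 7.0]
finger_gap: 61.5
gripper_force: 21.9
```

```bash
python3 go.py
```

```text
t 6.55 q [ 0.467  0.334 -0.182  0.001 -1.052  0.323] tcp [534.152  96.125  94.369] [-3.139 -0.002 -0.78 ] F [-0.486  1.342  7.032] T [-0.018  0.157  0.129] gap 61.53023813232167 21.897751812357455
```

carry_out(
  increments=[
    [0.35, [0, 0, 0], -2],
    [0.35, [0, 0, 0], -2],
    [0.35, [0, 0, 0], -2],
    [0.35, [0, 0, 0], -2],
    [0.35, [0, 0, 0], 0],
  ],
)

```text
t: 6.97
tcp_pos: [534.2, 96.1, 94.4]
tcp_rot: [-3.14, -0.002, -0.64]
force: [-0.8, -0.1, 7.8]
finger_gap: 61.5
gripper_force: 21.9
```

```bash
python3 go.py
```

```text
t 6.9667 q [ 0.467  0.334 -0.182  0.001 -1.052  0.463] tcp [534.157  96.128  94.391] [-3.14  -0.002 -0.64 ] F [-0.784 -0.069  7.78 ] T [-0.025  0.167  0.124] gap 61.520914371755026 21.90133607480675
```

carry_out(
  increments=[
    [0.35, [0, 0, 0], -2],
    [0.35, [0, 0, 0], -2],
    [0.35, [0, 0, 0], -2],
    [0.35, [0, 0, 0], -2],
    [0.35, [0, 0, 0], 0],
  ],
)

```text
t: 7.38
tcp_pos: [534.1, 96.1, 94.3]
tcp_rot: [-3.14, -0.002, -0.501]
force: [-0.0, -0.6, 7.0]
finger_gap: 61.9
gripper_force: 21.9
```

```bash
python3 go.py
```

```text
t 7.3833 q [ 0.467  0.334 -0.182  0.001 -1.052  0.602] tcp [534.107  96.115  94.319] [-3.14  -0.002 -0.501] F [-0.044 -0.626  6.959] T [0.014 0.082 0.04 ] gap 61.92843908230909 21.886642940808088
```

carry_out(
  increments=[
    [0.35, [0, 0, 0], -2],
    [0.35, [0, 0, 0], -2],
    [0.35, [0, 0, 0], -2],
    [0.35, [0, 0, 0], -2],
    [0.35, [0, 0, 0], 0],
  ],
)

```text
t: 7.8
tcp_pos: [533.2, 96.0, 93.2]
tcp_rot: [-3.141, -0.0, -0.362]
force: [-0.5, -0.2, -0.8]
finger_gap: 62.0
gripper_force: 22.0
```

```bash
python3 go.py
```

```text
t 7.8 q [ 0.467  0.335 -0.184 -0.    -1.052  0.741] tcp [533.213  96.031  93.23 ] [-3.141 -0.    -0.362] F [-0.548 -0.156 -0.815] T [-0.047 -0.032  0.01 ] gap 61.9708901627594 21.99944724328816
```

The cap dropped into the thread start: z fell by 1.2 mm and the force went to zero. I follow it down without turning.

carry_out(
  increments=[
    [0.35, [0, 0, 0.15], 0],
    [0.35, [0, 0, 0.15], 0],
    [0.35, [0, 0, 0.15], 0],
    [0.35, [0, 0, 0.1], 0],
    [0.35, [0, 0, 0], 0],
  ],
)

```text
t: 8.22
tcp_pos: [532.4, 95.7, 86.9]
tcp_rot: [3.141, 0.001, -0.364]
force: [-0.9, 0.1, -0.7]
finger_gap: 61.5
gripper_force: 22.0
```

```bash
python3 go.py
```

```text
t 8.2167 q [ 0.467  0.341 -0.193 -0.    -1.039  0.74 ] tcp [532.362  95.716  86.876] [ 3.141  0.001 -0.364] F [-0.872  0.084 -0.699] T [-0.025 -0.015 -0.009] gap 61.48312144463349 21.994310128502548
```

carry_out(
  increments=[
    [0.35, [0, 0, 0.03], 0],
    [0.35, [0, 0, 0.03], 0],
    [0.35, [0, 0, 0.02], 0],
    [0.35, [0, 0, 0], 0],
    [0.35, [0, 0, 0], 0],
  ],
)

```text
t: 8.63
tcp_pos: [533.0, 95.9, 86.9]
tcp_rot: [-3.142, -0.0, -0.364]
force: [0.0, -0.6, 0.8]
finger_gap: 61.5
gripper_force: 22.0
```

```bash
python3 go.py
```

```text
t 8.6333 q [ 0.467  0.341 -0.193  0.    -1.037  0.74 ] tcp [533.035  95.904  86.917] [-3.142 -0.    -0.364] F [ 0.015 -0.639  0.809] T [ 0.028  0.027 -0.004] gap 61.54528006266539 21.99364783242345
```

carry_out(
  increments=[
    [0.35, [0, 0, 0.03], 0],
    [0.35, [0, 0, 0.02], 0],
    [0.35, [0, 0, 0], 0],
    [0.35, [0, 0, 0], 0],
    [0.35, [0, 0, 0], 0],
  ],
)

```text
t: 9.05
tcp_pos: [533.1, 95.9, 86.5]
tcp_rot: [-3.141, -0.0, -0.363]
force: [-0.5, -0.5, 1.3]
finger_gap: 61.9
gripper_force: 22.1
```

```bash
python3 go.py
```

```text
t 9.05 q [ 0.467  0.341 -0.193  0.    -1.036  0.74 ] tcp [533.116  95.922  86.523] [-3.141 -0.    -0.363] F [-0.505 -0.468  1.264] T [-0.03  0.17  0.  ] gap 61.89319447936316 22.094402590300888
```

carry_out(
  increments=[
    [0.35, [0, 0, 0.03], 0],
    [0.35, [0, 0, 0.02], 0],
    [0.35, [0, 0, 0], 0],
    [0.35, [0, 0, 0], 0],
    [0.35, [0, 0, 0], 0],
  ],
)

```text
t: 9.47
tcp_pos: [533.2, 95.9, 86.4]
tcp_rot: [-3.141, -0.001, -0.363]
force: [-1.8, -0.5, 5.9]
finger_gap: 61.8
gripper_force: 22.5
```

```bash
python3 go.py
```

```text
t 9.4667 q [ 0.467  0.341 -0.194  0.    -1.035  0.74 ] tcp [533.205  95.898  86.436] [-3.141 -0.001 -0.363] F [-1.819 -0.469  5.898] T [0.013 0.72  0.015] gap 61.830269748118525 22.469362991396338
```

The cap is seated at the bottom of the drop (8.0 mm in all). Now clockwise, following the 5 mm/rad pitch.

carry_out(
  increments=[
    [0.35, [0, 0, 0.025], 3],
    [0.35, [0, 0, 0.025], 3],
    [0.35, [0, 0, 0.025], 3],
    [0.35, [0, 0, 0.025], 3],
    [0.35, [0, 0, 0], 0],
  ],
)

```text
t: 9.88
tcp_pos: [534.2, 95.9, 86.1]
tcp_rot: [-3.14, -0.002, -0.575]
force: [0.1, -0.7, 6.6]
finger_gap: 61.6
gripper_force: 22.7
```

```bash
python3 go.py
```

```text
t 9.8833 q [ 0.467  0.342 -0.194  0.001 -1.032  0.528] tcp [534.223  95.926  86.149] [-3.14  -0.002 -0.575] F [ 0.052 -0.72   6.624] T [-0.247  0.276 -0.121] gap 61.62717478306187 22.671061819419265
```

carry_out(
  increments=[
    [0.35, [0, 0, 0.02], 3],
    [0.35, [0, 0, 0.025], 3],
    [0.35, [0, 0, 0.025], 3],
    [0.35, [0, 0, 0.025], 3],
    [0.35, [0, 0, 0], 0],
  ],
)

```text
t: 10.3
tcp_pos: [534.2, 95.9, 85.1]
tcp_rot: [-3.14, -0.002, -0.785]
force: [-0.7, -1.1, 6.4]
finger_gap: 61.9
gripper_force: 22.6
```

```bash
python3 go.py
```

```text
t 10.3 q [ 0.467  0.343 -0.196  0.001 -1.03   0.318] tcp [534.157  95.874  85.065] [-3.14  -0.002 -0.785] F [-0.679 -1.148  6.374] T [-0.244  0.23  -0.121] gap 61.91106332722051 22.616920641157776
```

carry_out(
  increments=[
    [0.35, [0, 0, 0.025], 3],
    [0.35, [0, 0, 0.025], 3],
    [0.35, [0, 0, 0.025], 3],
    [0.35, [0, 0, 0.025], 3],
    [0.35, [0, 0, 0], 0],
  ],
)

```text
t: 10.72
tcp_pos: [534.2, 95.9, 84.0]
tcp_rot: [-3.139, -0.001, -0.994]
force: [0.1, -0.7, 6.5]
finger_gap: 62.0
gripper_force: 22.6
```

```bash
python3 go.py
```

```text
t 10.7167 q [ 0.467  0.344 -0.197  0.001 -1.027  0.109] tcp [534.203  95.914  84.036] [-3.139 -0.001 -0.994] F [ 0.076 -0.717  6.492] T [-0.245  0.171 -0.105] gap 62.01119469428177 22.593108625151217
```

carry_out(
  increments=[
    [0.35, [0, 0, 0.02], 2.5],
    [0.35, [0, 0, 0.02], 2.5],
    [0.35, [0, 0, 0.02], 2.5],
    [0.35, [0, 0, 0], 0],
    [0.35, [0, 0, 0], 0],
  ],
)

```text
t: 11.13
tcp_pos: [534.2, 96.0, 83.4]
tcp_rot: [-3.139, -0.001, -1.123]
force: [-0.1, 0.4, 6.1]
finger_gap: 61.5
gripper_force: 22.5
```

```bash
python3 go.py
```

```text
t 11.1333 q [ 0.467  0.345 -0.198  0.001 -1.026 -0.019] tcp [534.169  95.977  83.376] [-3.139 -0.001 -1.123] F [-0.096  0.387  6.068] T [-0.233  0.085 -0.007] gap 61.516342001846134 22.547703254967928
```

carry_out(
  increments=[
    [0.35, [0, 0, 0.015], 2],
    [0.35, [0, 0, 0.015], 2],
    [0.35, [0, 0, 0], 0],
    [0.35, [0, 0, 0], 0],
    [0.35, [0, 0, 0], 0],
  ],
)

```text
t: 11.55
tcp_pos: [534.2, 96.0, 83.0]
tcp_rot: [-3.139, -0.001, -1.192]
force: [0.0, -1.2, 6.3]
finger_gap: 61.7
gripper_force: 22.5
```

```bash
python3 go.py
```

```text
t 11.55 q [ 0.467  0.345 -0.198  0.001 -1.025 -0.089] tcp [534.211  95.982  83.04 ] [-3.139 -0.001 -1.192] F [ 0.045 -1.192  6.272] T [-0.326 -0.047 -0.029] gap 61.702940038338845 22.49130133073777
```

carry_out(
  increments=[
    [0.35, [0, 0, 0.01], 1.5],
    [0.35, [0, 0, 0.01], 1.5],
    [0.35, [0, 0, 0], 0],
    [0.35, [0, 0, 0], 0],
    [0.35, [0, 0, 0], 0],
  ],
)

```text
t: 11.97
tcp_pos: [534.2, 96.0, 82.8]
tcp_rot: [-3.139, -0.001, -1.244]
force: [1.0, -0.3, 5.1]
finger_gap: 61.6
gripper_force: 22.5
```

```bash
python3 go.py
```

```text
t 11.9667 q [ 0.467  0.345 -0.199  0.001 -1.024 -0.141] tcp [534.192  96.009  82.802] [-3.139 -0.001 -1.244] F [ 0.983 -0.301  5.08 ] T [-0.229 -0.071 -0.058] gap 61.59020240963109 22.48436227440834
```

carry_out(
  increments=[
    [0.35, [0, 0, 0.01], 1.5],
    [0.35, [0, 0, 0.01], 1.5],
    [0.35, [0, 0, 0], 0],
    [0.35, [0, 0, 0], 0],
    [0.35, [0, 0, 0], 0],
  ],
)

```text
t: 12.38
tcp_pos: [534.3, 95.9, 82.8]
tcp_rot: [-3.139, -0.001, -1.297]
force: [-0.3, -0.9, 5.6]
finger_gap: 61.8
gripper_force: 22.5
```

```bash
python3 go.py
```

```text
t 12.3833 q [ 0.467  0.345 -0.199  0.001 -1.024 -0.193] tcp [534.298  95.918  82.788] [-3.139 -0.001 -1.297] F [-0.321 -0.857  5.633] T [-0.344 -0.029 -0.002] gap 61.822444372082444 22.545265392400324
```

carry_out(
  increments=[
    [0.35, [0, 0, 0], 0],
    [0.35, [0, 0, 0], 1],
    [0.35, [0, 0, 0], 1],
    [0.35, [0, 0, 0], 1],
    [0.35, [0, 0, 0], 1],
  ],
)

```text
t: 12.8
tcp_pos: [534.2, 95.8, 82.7]
tcp_rot: [-3.139, -0.001, -1.367]
force: [0.2, -0.6, 5.8]
finger_gap: 62.0
gripper_force: 22.5
```

```bash
python3 go.py; python3 -c "
from h import *
print(monitor.get_state()['effort'])
for i in range(5): eyes.camera('top'); s=monitor.get_state(); print(s['wrist_torque'],s['effort'][5],s['tcp_rot'][2])"
```

```text
t 12.8 q [ 0.467  0.345 -0.199  0.002 -1.024 -0.264] tcp [534.237  95.79   82.749] [-3.139 -0.001 -1.367] F [ 0.197 -0.586  5.844] T [-0.354 -0.015  0.082] gap 61.995549165540055 22.513331088703126
[  0.65321887 -37.46647954  18.74463022   3.49670447   0.18868712
   0.23101442]
[-0.38502314  0.01981332  0.00148817] 0.01867726386990398 -1.3683076167284072
[-0.41942097  0.0024637   0.0008836 ] -0.17369982786476612 -1.3670119518644595
[-0.39119805  0.00747971  0.01578843] -0.04981747129932046 -1.3665358699816577
[-0.37239661  0.06274846  0.02406826] -0.005364858516259119 -1.3665391094749795
[-0.38283393  0.03663505  0.00604476] 0.0039829603338148445 -1.3664347394456575
```

carry_out(
  increments=[
    [0.35, [0, 0, 0], 1],
    [0.35, [0, 0, 0], 1],
    [0.35, [0, 0, 0], 1],
    [0.35, [0, 0, 0], 1],
    [0.35, [0, 0, 0], 1],
  ],
)

```text
t: 13.47
tcp_pos: [534.2, 95.8, 82.8]
tcp_rot: [-3.139, -0.0, -1.454]
force: [0.5, -1.2, 6.6]
finger_gap: 61.5
gripper_force: 22.5
```

```bash
python3 go.py; python3 - <<'E'
from h import *
print(monitor.get_state()['effort'])
p,d=eyes.camera('scene')
cv2.imwrite('pics/s2.png',cv2.cvtColor(cv2.resize(p[150:260,280:400],(720,600)),cv2.COLOR_RGB2BGR))
E
```

```text
t 13.4667 q [ 0.467  0.345 -0.199  0.002 -1.024 -0.351] tcp [534.225  95.788  82.763] [-3.139 -0.    -1.454] F [ 0.499 -1.207  6.6  ] T [-0.437 -0.011  0.059] gap 61.48675210102597 22.52409359207377
[  0.65034522 -37.4211359   18.76841784   3.50823283   0.2219424
   0.23051227]
```

View pics/s2.png

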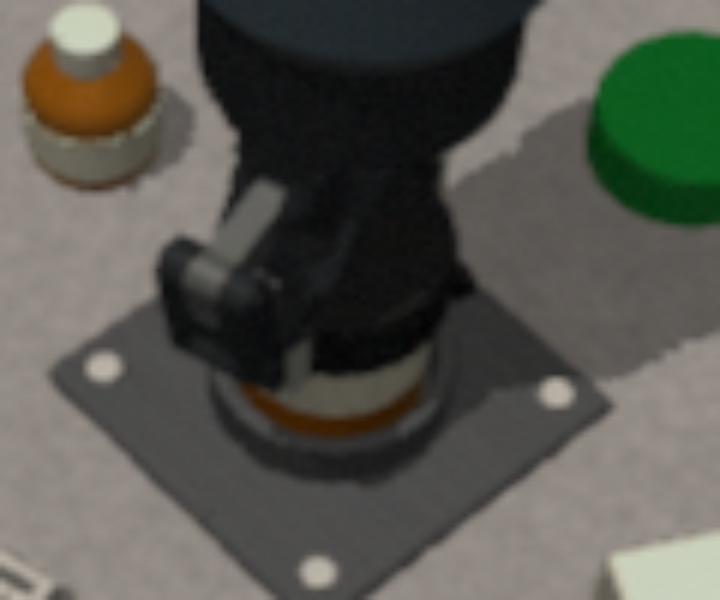

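The cap now hides most of the paper band and z is at the expected home depth (11.7 mm down), but the torque is not stiff yet. I have turned only 1.09 rad, so I keep turning in small steps until it stiffens.

carry_out(
  increments=[
    [0.35, [0, 0, 0], 1],
    [0.35, [0, 0, 0], 1],
    [0.35, [0, 0, 0], 1],
    [0.35, [0, 0, 0], 1],
    [0.35, [0, 0, 0], 1],
  ],
)

```text
t: 13.93
tcp_pos: [534.0, 95.8, 82.7]
tcp_rot: [-3.139, -0.0, -1.542]
force: [-0.5, -1.5, 6.1]
finger_gap: 61.8
gripper_force: 22.6
```

```bash
python3 go.py
```

```text
t 13.9333 q [ 0.467  0.345 -0.199  0.001 -1.025 -0.439] tcp [534.045  95.761  82.717] [-3.139 -0.    -1.542] F [-0.464 -1.491  6.112] T [-0.378  0.248  0.08 ] gap 61.81859591922847 22.566438072826713
```

carry_out(
  increments=[
    [0.35, [0, 0, 0], 1],
    [0.35, [0, 0, 0], 1],
    [0.35, [0, 0, 0], 1],
    [0.35, [0, 0, 0], 1],
    [0.35, [0, 0, 0], 1],
  ],
)

```text
t: 14.35
tcp_pos: [533.8, 95.8, 82.7]
tcp_rot: [-3.14, -0.0, -1.628]
force: [-1.5, -0.7, 7.3]
finger_gap: 61.7
gripper_force: 22.5
```

```bash
python3 go.py
```

```text
t 14.35 q [ 0.467  0.345 -0.199  0.001 -1.025 -0.525] tcp [533.846  95.845  82.714] [-3.14  -0.    -1.628] F [-1.452 -0.732  7.255] T [-0.163  0.574  0.523] gap 61.74249333676218 22.468375547323376
```

Turning went stiff at 1.26 rad. I stop here and check the settled torque.

```bash
python3 -c "
from h import *
for i in range(4): eyes.camera('top'); s=monitor.get_state(); print(s['wrist_torque'],s['force'],s['tcp_rot'][2],s['tcp_pos'],s['finger_gap'])"
```

```text
[-0.25331849  0.5545287   0.24642277] [-2.00743454 -1.29846714  6.67316775] -1.6294730478802064 [533.85368322  95.83644799  82.72405019] 62.016617297509285
[-0.23639039  0.49787802  0.0087586 ] [-0.18857192 -0.3802307   7.993462  ] -1.6283610135050073 [533.83753241  95.85128185  82.71750098] 61.92254453532801
[-0.20979141  0.54428259  0.05623188] [-0.76045582 -0.72333377  7.77801869] -1.628203442875214 [533.84290069  95.82748443  82.71171706] 61.35737295602589
[-0.20246719  0.56203526  0.02391956] [-0.31082656 -1.39268957  7.07330205] -1.628168195265678 [533.8060895   95.85132702  82.67014921] 61.74730204292248
```

carry_out(
  increments=[
    [0.35, [0, 0, 0], 0],
    [0.35, [0, 0, 0], 0],
    [0.35, [0, 0, 0], 0],
    [0.35, [0, 0, 0], 0.3],
    [0.35, [0, 0, 0], 0.3],
  ],
)

```text
t: 14.97
tcp_pos: [533.8, 95.8, 82.7]
tcp_rot: [-3.14, -0.0, -1.638]
force: [-0.2, -1.4, 7.5]
finger_gap: 61.6
gripper_force: 22.5
```

```bash
python3 go.py
```

```text
t 14.9667 q [ 0.467  0.345 -0.199  0.001 -1.025 -0.535] tcp [533.827  95.835  82.701] [-3.14  -0.    -1.638] F [-0.19  -1.429  7.492] T [-0.204  0.557  0.461] gap 61.60663093998275 22.457441438455135
```

Stiff again at about 0.46 N m and at the home depth. Letting go and withdrawing straight up.

carry_out(
  increments=[
    [0.4, [0, 0, 0], 0],
    [0.5, [0, 0, 0], 0],
    [0.7, [0, 0, 0], 0],
    [1, [0, 0, 0], 0],
    [1, [0, 0, 0], 0],
  ],
)

```text
t: 15.38
tcp_pos: [532.8, 95.9, 81.2]
tcp_rot: [3.141, -0.0, -1.639]
force: [0.2, 0.5, 0.4]
finger_gap: 85.4
gripper_force: 0.0
```

carry_out(
  increments=[
    [1, [0, 0, 0], 0],
    [1, [0, 0, 0], 0],
    [1, [0, 0, -0.5], 0],
    [1, [0, 0, -1.5], 0],
    [1, [0, 0, -3], 0],
  ],
)

```text
t: 15.8
tcp_pos: [530.8, 95.2, 129.2]
tcp_rot: [3.135, -0.003, -1.64]
force: [1.3, -0.9, -0.2]
finger_gap: 85.4
gripper_force: 0.0
```

carry_out(
  increments=[
    [1, [0, 0, -3], 0],
    [1, [0, 0, -3], 0],
    [1, [0, 0, -3], 0],
    [1, [0, 0, -3], 0],
    [1, [0, 0, 0], 0],
  ],
)

```text
t: 16.22
tcp_pos: [535.7, 96.0, 259.0]
tcp_rot: [-3.13, 0.003, -1.639]
force: [1.0, 0.2, 0.7]
finger_gap: 85.6
gripper_force: 0.0
```

carry_out(
  increments=[
    [1, [-3, 3, 0], 0],
    [1, [-3, 2.5, 0], 0],
    [1, [-3, 2.5, 0], 0],
    [1, [-3, 2.5, 0], 0],
    [1, [-3, 2.5, 0], 0],
  ],
)

```text
t: 16.63
tcp_pos: [412.8, 254.9, 252.0]
tcp_rot: [-3.141, 0.001, -1.64]
force: [0.8, 0.9, -0.1]
finger_gap: 84.9
gripper_force: 0.0
```

```bash
python3 go.py; python3 - <<'E'
from h import *
a,d=eyes.camera('scene'); P=pts('scene',d); 
b=cv2.imread('pics/scene1.png')
m=(P[...,2]>92)&(P[...,2]<112)&(np.hypot(P[...,0]-535,P[...,1]-97)<34); print(m.sum(),np.median(P[m],0))
t,d=eyes.camera('top'); P=pts('top',d);m=(P[...,2]>92)&(P[...,2]<115)&(np.hypot(P[...,0]-532,P[...,1]-96)<34); print(m.sum(),np.median(P[m],0) if m.any() else '')
r=lambda im:cv2.resize(im[150:270,285:395],(390,425))
cv2.imwrite('pics/end.png',np.hstack([r(b),r(cv2.cvtColor(a,cv2.COLOR_RGB2BGR))]))
E
```

```text
t 16.6333 q [ 0.877  0.123 -0.039  0.    -1.408 -0.946] tcp [412.817 254.905 252.03 ] [-3.141  0.001 -1.64 ] F [ 0.754  0.946 -0.128] T [ 0.046 -0.048 -0.003] gap 84.94103436931762 0.0
1181 [538.183761    98.25227514 104.82284219]
783 [531.73826864  95.07184787 103.43624988]
```

View pics/end.png

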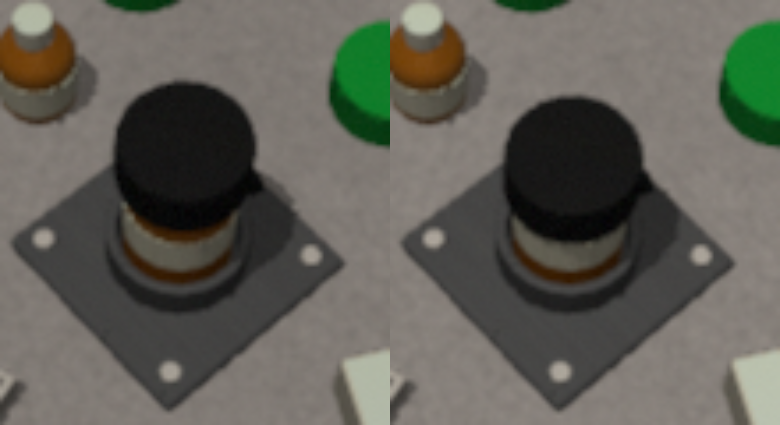

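The cap top now measures z = 103.44 and home would be 103.4. It sits level on the jar, and nothing around it has moved. Handing in.

```bash
python3 -c "
from station import manip; print(manip.hand_in())"
```

```text
the job is handed in; nothing more can be done
None
```

I turned the cap back until it dropped into the thread, screwed it clockwise until it went stiff with its top at z = 103.4 mm (home), let go with the bystanders unmoved in the views I checked, and handed the job in; the closing torque peaked at 0.52 N m, above the 0.2–0.35 snug range but under the 0.55 at which the jar slips, though I could not check directly that the jar had not turned.

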